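Strike the still-life tower and put its pieces away in their trays

ROBOT

A 6-joint arm with a two-finger parallel gripper is mounted at the origin on a cart in front of the work surface, level with it; the furniture and walls round the work are solid. World frame = base frame: x ahead of the robot, y to its left, z up, the work surface at z = 0. Lengths are in m, angles in rad, forces in N, time in s.
With the tool pointing down it reaches from about 0.35 to 0.925 m from the base axis. Payload 6.4 kg.
Tool frame: the origin (TCP) lies midway between the tips of the shut fingers; the grasp point (between the pads) lies 19 mm behind it; z points along the fingers, y is the line along which they close (so a half turn about z gives the same grasp; the last joint's range is limited). The gripper opens to 94 mm and grips with 3 to 60 N. Pads are 16 mm wide; open, the fingers measure 119 mm over their backs; the gripper's body (75 mm by 177 mm) begins 78 mm behind the grasp point.
Start: joints at [1.024, 0.245, 1.558, -0, 1.339, -0.174], TCP at [0.237, 0.605, 0.205] pointing down, gripper open.
Joint ranges: [-3.13, 3.13], [-1.02, 2.26], [0.13, 2.54], [-0.95, 4.09], [0.21, 2.88], [-2.74, 2.74]. Speed limits (rad/s): [2.57, 2.57, 3.14, 3.14, 3.14, 3.14].

INTERFACE

Orientations are given as a 3x3 rotation matrix whose columns are the frame's x, y, z axes.
In Python, from cell import r gives the robot as it stands.
- The arm moves only by the tool carry_out, never from a script. Its argument "increments" is one flat list of numbers, 7 for each row, row after row: the shift along the tool's x, y, z in mm, then the turn, a rotation vector about the tool's x, y, z in degrees, then the opening, from -1 (shut) to 1 (fully open). In form: [tx, ty, tz, rx, ry, rz, claw, tx, ty, tz, rx, ry, rz, claw, ...]. A call has 1 to 20 rows; each row shifts and turns the commanded pose from where the row before left it, along the tool's axes as they then stand; what a row does not reach is not made up. A row lasts 1/8 s, in which the tool goes at most 62.5 mm and 10.7 degrees, less where a joint would pass 70% of its speed; a pose out of reach is approached as far as the arm can. A call with a gripper value outside its range is refused whole. The fingers move at their own pace and stop on an object; "grip_force" is the grip in N (left out, the last holds). Time passes only in rows, so rows that do not move let the fingers close. It gives the time, the measured TCP pose, the force, the opening and the grip force at its end, in the units of the state.
- r.state(): the state, without advancing time (a new reading comes with each control period).
- r.capture(name): name is "side" or "top"; returns the picture (400x640x3 uint8, red, green, blue); there is no depth.
- r.calibration(name): a dict with "fx", "fy", "cx", "cy" (pixels), "R" (3x3) and "t" (3): a world point X has camera coordinates R X + t. Camera axes: x right, y down, z forward; pixel columns grow to the right and rows downward; lengths in m; the calibration is good to about 2 mm. A picture is of the moment at which its call begins. calibration takes no time and is no camera call.
- r.hand_in(): hands the job in; it is judged then, once.
Trained networks look in the newest picture that a camera, given by its name, has taken for a name from the list of things; names that differ only in an ending like _2 or _b are one class to them, and where a whole thing is asked for, a point or a joint stands for the part that bears it (a point fixed in the world has none). Each returns a list of dicts, best first, with "confidence" (0 to 1); they miss things now and then, are a little off and sometimes report something else, mostly with a low value. They report only what shows in the picture. A call takes as long as a camera call.
- r.search_frame(camera, query): "centre" ([row, column] in pixels, amid what is visible of it).
- r.tip_of(camera, query): "centre" ([row, column] in pixels: a listed point, or the origin of a listed thing).
The state is a dict: "t": time; "joint_positions": joint angles; "joint_velocities": joint speeds; "tau": joint torques, N m; "tool_pos": TCP position; "tcp_rot": TCP orientation; "wrist_force": force on the tool from outside, world axes, zero at the start; "ft_torque": the same for the moment, N m; "width": finger opening in m; "grasp_force": force on a finger pad.
Only numpy, scipy, OpenCV 4.12 (cv2) and the standard library are available. Lean on these libraries where they do the work, as an engineer would, in place of code of your own. Each camera call takes 0.05 s, during which the arm holds its last target. There are 200 camera calls.

TASK

The drawing class is over: take the still-life tower apart from the top down, one piece at a time, and put each piece into the wooden tray made to its shape and size - the small bottle into the smallest round tray, the small lidded cup into the middle round tray, the paint jar into the largest round tray and the riser block into the oblong tray. Set every piece down upright, flat on the floor of its tray, without tipping any of them over, and finish each before you take the next. Leave the lidded cup of brown paint that stands at the back of the work where it is.

Things in the scene. Friction and masses are not known exactly. Their poses are not given: they have to be found in the camera images.
- small_bottle: small round bottle with a domed cap, 29 mm diameter, 73 mm tall; top piece of the tower. Origin: centre of its underside, z up along it. Its straight body is 29 mm wide from 5 to about 40 mm above its underside.
- small_cup: small white round lidded cup, 56 mm over the lid rim at the top, tapering downward, 44 mm tall; stands on the jar, under the bottle. Origin: centre of its underside, z up. Grip it round the lid rim, 35 to 43 mm above its underside.
- paint_jar: round screw-top paint jar with a wide black lid, 67 mm diameter, 76 mm tall (lid from 53 to 76 mm; it stays on); stands on the block, under the cup. Origin: centre of its underside, z up.
- riser_block: plain wooden riser block, 120 mm long (its x) by 66 mm wide (its y) by 40 mm tall, flat sides from 3 mm to 37 mm up; bottom of the tower, standing on the table. Origin: centre of its underside, z up.
- tray_small: smallest round dark wooden tray, fixed to the table: 55 mm outside, round well 47 mm across. Origin: centre of its underside; floor of the well 8 mm above that, rim top 13 mm above it.
- tray_medium: middle round dark wooden tray, fixed: 78 mm outside, well 70 mm across, floor at 8 mm, rim top at 13 mm. Origin: centre of its underside.
- tray_large: largest round dark wooden tray, fixed: 95 mm outside, well 87 mm across, floor at 8 mm, rim top at 13 mm. Origin: centre of its underside.
- tray_rect: oblong dark wooden tray, fixed: 148 mm (its x) by 94 mm (its y) outside, well 140 by 86 mm, floor at 8 mm, rim top at 13 mm. Origin: centre of its underside. The block lies in it long side along the tray's long side, either way round.
- brown_cup: bystander: larger clear lidded cup of brown paint, 71 mm diameter, 55 mm tall, loose on the table behind the trays. Origin: centre of its underside. To be left where it stands.

How it is judged:
By the outcome, as a careful person would: the job done as asked, in the order asked, and still so for the second after the job is handed in, with the robot touching nothing.
It also fails if it takes over 128 s, if anything falls off the work surface, if the arm or the gripper's body presses on something with over 40 N, if the wrist force passes 120 N, or if a joint passes its speed limit or range.

## Working session

There is one attempt and no reset: what is moved stays moved. The work goes in short steps, Python scripts to look and compute and a tool call to move; the robot and the scene stay as the last step left them, time stands still between calls to the robot, and variables do not carry over. Pictures are saved under pics/ and viewed, at most 14 in all, crops included, and the job is handed in when it is done.

Besides the shell and the picture viewer there is one more tool, called after "Call:" as a command line: name --argument value ..., lists and objects as JSON in quotes. carry_out: Moves the arm, as the interface text tells. Its arguments: {"type":"object","properties":{"increments":{"type":"array","items":{"type":"number"}},"grip_force":{"type":"number"}},"required":["increments"]}

```bash
mkdir -p pics; python3 - <<'E'
from cell import r
import cv2
s=r.state();print(s)
for c in("side","top"):
    im=r.capture(c);cv2.imwrite(f"pics/{c}0.png",im[:,:,::-1]);k=r.calibration(c);print(c,k)
    for q in "small_bottle small_cup paint_jar riser_block tray_small tray_medium tray_large tray_rect brown_cup".split():
        print(q,[(d["centre"],round(d["confidence"],2)) for d in r.tip_of(c,q)[:2]],[(d["centre"],round(d["confidence"],2)) for d in r.search_frame(c,q)[:1]])
E
```

```text
{'t': 0.0, 'joint_positions': array([ 1.02392194e+00,  2.45787506e-01,  1.55896263e+00, -1.91393933e-05,
        1.33866172e+00, -1.74077139e-01]), 'joint_velocities': array([ 0.00075142,  0.00026358, -0.0008265 , -0.00056974, -0.00160944,
        0.00060175]), 'tau': array([ 4.29886095e-04, -4.15837562e+01, -3.14604092e+01,  6.84831245e-02,
        3.31282464e-02, -1.19753277e-04]), 'tool_pos': array([0.23642837, 0.60486333, 0.20438996]), 'tcp_rot': array([[-9.31313643e-01,  3.64217014e-01, -9.30109437e-04],
       [ 3.64218081e-01,  9.31312378e-01, -1.56356056e-03],
       [ 2.96747073e-04, -1.79492795e-03, -9.99998345e-01]]), 'wrist_force': array([-0.14923578,  1.00238358,  0.62068701]), 'ft_torque': array([ 0.01046372, -0.03730264,  0.01063139]), 'grasp_force': 0.0, 'width': 0.09387179168011538}
side {'fx': 368.75746472023366, 'fy': 368.75746472023366, 'cx': 324.5589947538947, 'cy': 189.00025600642527, 'R': array([[ 0.99990172,  0.00509809, -0.01305986],
       [-0.0066143 , -0.64980682, -0.76007062],
       [-0.01236129,  0.7600823 , -0.64970924]]), 't': array([-0.57216405,  0.1
[... 798 characters left out ...]
706],
       [ 0.16940784,  0.01754357, -0.98538988]]), 't': array([0.01222822, 0.57635402, 1.05312879])}
small_bottle [([238.9, 451.4], 0.66)] [([238.3, 452.1], 0.43)]
small_cup [([187.2, 276.2], 0.53), ([243.1, 443.9], 0.5)] [([188.9, 275.5], 0.64)]
paint_jar [([242.8, 434.6], 0.75)] [([239.1, 436.7], 0.76)]
riser_block [([243.1, 430.3], 0.95)] [([250.8, 428.9], 0.79)]
tray_small [([241.8, 324.1], 0.79), ([191.3, 367.9], 0.7)] [([243.7, 322.5], 0.52)]
tray_medium [([188.4, 275.3], 0.91)] [([189.1, 277.7], 0.73)]
tray_large [([240.1, 222.3], 0.73)] [([240.3, 221.1], 0.76)]
tray_rect [([188.4, 368.5], 0.67)] [([190.9, 367.4], 0.73)]
brown_cup [([153.7, 318.4], 0.68)] [([145.0, 317.9], 0.82)]
```

View pics/side0.png

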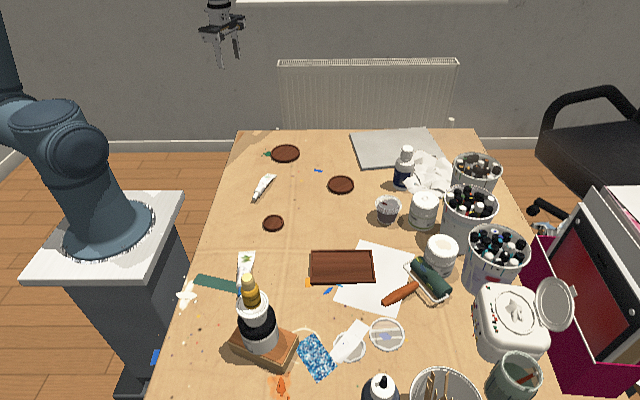

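View pics/top0.png

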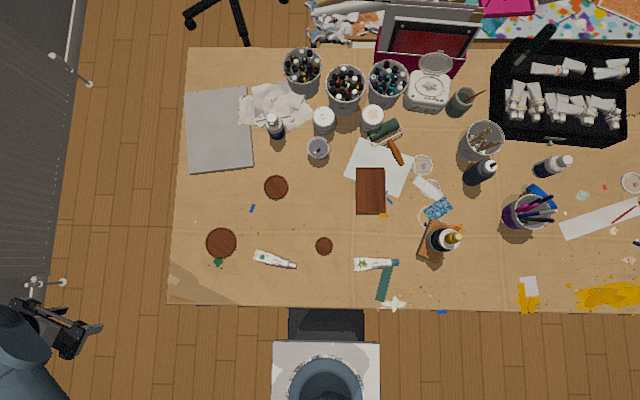

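The side view has the tower at about (330,258), the trays at (154,285), (185,341), (223,272) and (267,341), and the brown cup at (210,387). The top view has the tower at about (240,443). Next I measure the trays by colour blobs and zoom in on the tower.

```bash
cat > h.py <<'E'
from cell import r
import numpy as np,cv2
from scipy.optimize import least_squares
K={c:r.calibration(c) for c in("side","top")}
def proj(c,X):
    k=K[c];p=k["R"]@np.asarray(X,float)+k["t"];return np.array([k["fy"]*p[1]/p[2]+k["cy"],k["fx"]*p[0]/p[2]+k["cx"]])
def ray(c,rc,z):
    k=K[c];d=k["R"].T@np.array([(rc[1]-k["cx"])/k["fx"],(rc[0]-k["cy"])/k["fy"],1]);o=-k["R"].T@k["t"]
    return o+d*(z-o[2])/d[2]
E
python3 - <<'E'
from h import *
seeds={"side":dict(small=(224,272),medium=(186,341),large=(153,285),rect=(268,343)),"top":dict(small=(245,324),medium=(188,276),large=(242,221),rect=(191,370))}
for c in seeds:
    im=cv2.imread(f"pics/{c}0.png");g=im[:,:,2]  # red channel
    m=(g<125).astype(np.uint8);n,l,st,ce=cv2.connectedComponentsWithStats(m)
    for q,s in seeds[c].items():
        i=l[s];ct=cv2.findContours((l==i).astype(np.uint8),0,2)[0][0];x,y=ce[i]
        e=cv2.minAreaRect(ct) if q=="rect" else cv2.fitEllipse(ct)
        print(c,q,im[s],st[i],ce[i].round(1),np.round(e[0],1),np.round(e[1],1),round(e[2],1),"xyz",ray(c,(e[0][1],e[0][0]),.012).round(4))
        if q=="rect": print([ray(c,(b,a),.013).round(3)[:2] for a,b in cv2.boxPoints(e)])
for c,(a,b,d,e) in dict(side=(260,390,210,340),top=(195,285,400,490)).items():
    im=cv2.imread(f"pics/{c}0.png")[a:b,d:e];cv2.imwrite(f"pics/{c}z.png",cv2.resize(im,(585,585),interpolation=cv2.INTER_CUBIC))
E
```

```text
Traceback (most recent call last):
cv2.error: OpenCV(4.12.0) /io/opencv/modules/imgproc/src/shapedescr.cpp:361: error: (-201:Incorrect size of input array) There should be at least 5 points to fit the ellipse in function 'fitEllipseNoDirect'
```

```bash
cat > tr.py <<'E'
from h import *
seeds={"side":dict(small=(224,272),medium=(186,341),large=(153,285),rect=(268,343)),"top":dict(small=(245,324),medium=(188,276),large=(242,221),rect=(191,370))}
for c in seeds:
    im=cv2.imread(f"pics/{c}0.png");g=im[:,:,2].astype(int)
    for q,s in seeds[c].items():
        h=40 if q=="rect" else 22
        m=np.zeros_like(g,np.uint8);a,b=s;sl=np.s_[a-h:a+h,b-h:b+h]
        m[sl]=(g[sl]<140)&(g[sl]-im[:,:,0][sl]>15)
        n,l,st,ce=cv2.connectedComponentsWithStats(m);i=1+st[1:,4].argmax()
        ct=max(cv2.findContours((l==i).astype(np.uint8),0,2)[0],key=len)
        e=cv2.minAreaRect(ct) if q=="rect" else cv2.fitEllipse(ct)
        print(c,q,im[s],st[i],ce[i].round(1),np.round(e[0],1),np.round(e[1],1),round(e[2],1),"xyz",ray(c,(e[0][1],e[0][0]),.012).round(4))
        if q=="rect": print([ray(c,(b,a),.013).round(3)[:2] for a,b in cv2.boxPoints(e)])
for c,(a,b,d,e) in dict(side=(260,390,210,340),top=(195,285,400,490)).items():
    im=cv2.imread(f"pics/{c}0.png")[a:b,d:e];cv2.imwrite(f"pics/{c}z.png",cv2.resize(im,(585,585),interpolation=cv2.INTER_CUBIC))
E
python3 tr.py
```

```text
side small [ 54  78 129] [262 215  22  17 294] [272.5 223.1] [272.5 223.2] [16.5 21.5] 77.5 xyz [0.4355 0.0046 0.012 ]
side medium [ 49  75 125] [326 176  28  19 415] [340.  184.9] [340.  184.8] [18.7 26.5] 88.2 xyz [0.617  0.1602 0.012 ]
side large [ 49  72 116] [270 144  30  19 439] [284.7 153.4] [284.5 153.4] [18.  29.6] 86.1 xyz [0.4392 0.3233 0.012 ]
side rect [ 45  67 114] [ 308  250   68   36 2118] [341. 267.] [341.  266.3] [34.7 66.7] 87.4 xyz [ 0.6114 -0.1363  0.012 ]
[array([ 0.53 , -0.089]), array([ 0.692, -0.081]), array([ 0.686, -0.181]), array([ 0.538, -0.189])]
top small [ 37  60 110] [315 237  18  19 264] [323.7 245.9] [323.8 245.9] [16.8 18.2] 165.9 xyz [0.4353 0.0086 0.012 ]
top medium [33 57 98] [264 175  25  26 495] [275.8 187.2] [275.8 187.1] [23.8 24.8] 162.8 xyz [0.6178 0.1639 0.012 ]
top large [ 45  67 107] [205 227  32  35 789] [220.8 242.7] [220.7 243.2] [30.  32.9] 27.8 xyz [0.4383 0.3282 0.012 ]
top rect [ 32  58 106] [ 355  167   31   48 1380] [369.8 190.9] [370.  190.5] [30. 47.] 0.0 xyz [ 0.6115 -0.1345  0.012 ]
[array([ 0.536, -0.087]), array([ 0.687, -0.087]), array([ 0.688, -0.182]), array([ 0.537, -0.181])]
```

View pics/sidez.png

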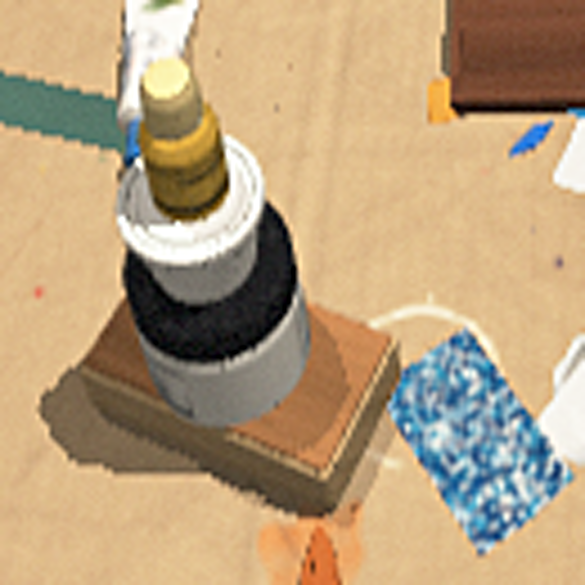

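View pics/topz.png

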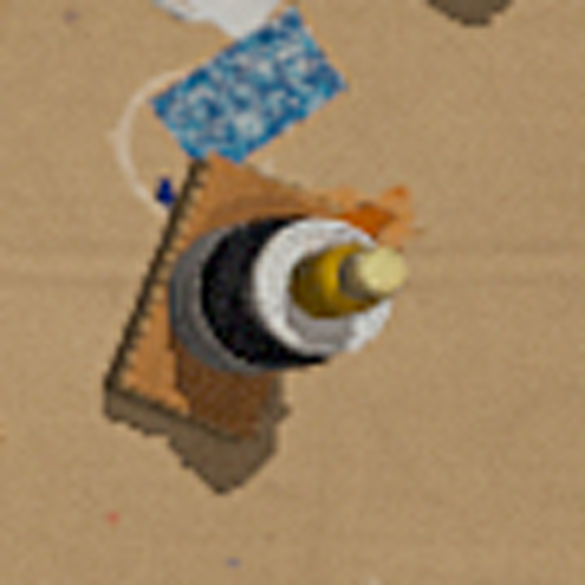

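Side crop: bottle cap at about (80,167), cup rim centre (202,191), block top corners at (372,80), (472,322) and (345,400). Top crop: cap at (274,382), cup rim (286,322), block corners at (155,212) and (388,118). I turn these into positions.

```bash
python3 - <<'E'
from h import *
S=lambda x,y:((y+.5)/4.5-.5+260,(x+.5)/4.5-.5+210)
T=lambda x,y:((y+.5)/6.5-.5+195,(x+.5)/6.5-.5+400)
for n,c,p,z in [("cap","side",S(167,82),.232),("cap","top",T(382,274),.232),("rim","side",S(191,202),.159),("rim","top",T(322,286),.159),
 ("b1","side",S(80,372),.038),("b2","side",S(322,473),.038),("b3","side",S(399,345),.038),("t1","top",T(212,156),.038),("t2","top",T(116,385),.038),("t3","top",T(248,437),.038)]:
    print(n,c,ray(c,p,z).round(4)[:2])
E
```

```text
cap side [ 0.4557 -0.3272]
cap top [ 0.4547 -0.3253]
rim side [ 0.4539 -0.3282]
rim top [ 0.4546 -0.327 ]
b1 side [ 0.3908 -0.3326]
b2 side [ 0.4965 -0.3746]
b3 side [ 0.5242 -0.3209]
t1 top [ 0.5223 -0.3192]
t2 top [ 0.4157 -0.2717]
t3 top [ 0.3932 -0.3312]
```

Call:
carry_out --increments '[0,0,-30,0,0,-7.1,0.4,0,0,-30,0,0,-7.1,0.4,0,0,-30,0,0,-7.2,0.4,-27,-38,0,0,0,0,0.4,-27,-38,0,0,0,0,0.4,-27,-38,0,0,0,0,0.4,-27,-38,0,0,0,0,0.4,-27,-38,0,0,0,0,0.4,-27,-38,0,0,0,0,0.4,-27,-38,0,0,0,0,0.4,-27,-38,0,0,0,0,0.4,0,-50,0,0,0,0,0.4,0,-50,0,0,0,0,0.4,0,-50,0,0,0,0,0.4,0,-50,0,0,0,0,0.4,0,-50,0,0,0,0,0.4,0,-50,0,0,0,0,0.4]' --grip_force 10

```text
t: 4.03
tool_pos: [0.4529, -0.0001, 0.2957]
tcp_rot: [[-1.0, -0.001, 0.001], [-0.001, 1.0, -0.0], [-0.001, -0.0, -1.0]]
wrist_force: [1.0, 0.3, 0.0]
width: 0.0657
grasp_force: 0.0
```

Call:
carry_out --increments '[-2,-54,0,0,0,0,0.4,0,-54,0,0,0,0,0.4,0,-54,0,0,0,0,0.4,0,-54,0,0,0,0,0.4,0,-54,0,0,0,0,0.4,0,-35,0,0,0,0,0.4,0,-21,0,0,0,0,0.3,0,0,0,0,0,0,0.2,0,0,0,0,0,0,0.2]'

```text
t: 5.15
tool_pos: [0.4556, -0.3234, 0.2955]
tcp_rot: [[-1.0, -0.002, 0.0], [-0.002, 1.0, 0.0], [-0.0, 0.0, -1.0]]
wrist_force: [-0.3, -0.4, -0.3]
width: 0.0563
grasp_force: 0.0
```

```bash
cat > look.py <<'E'
import sys
from h import *
n=sys.argv[1];out=[]
for c,w in (("side",sys.argv[2]),("top",sys.argv[3])):
    y,x,s=map(int,w.split(","))
    im=r.capture(c)[max(y-s,0):y+s,max(x-s,0):x+s,::-1];out.append(cv2.resize(im,(390,390),interpolation=cv2.INTER_CUBIC))
cv2.imwrite(f"pics/{n}.png",np.hstack(out));s=r.state();print(s["t"],s["tool_pos"].round(4),s["width"],s["grasp_force"],s["wrist_force"].round(1))
E
python3 look.py a 300,260,80 230,440,50
```

```text
5.25 [ 0.4557 -0.3233  0.2957] 0.05652466029828818 0.0 [ 0.9  0.3 -0.4]
```

View pics/a.png

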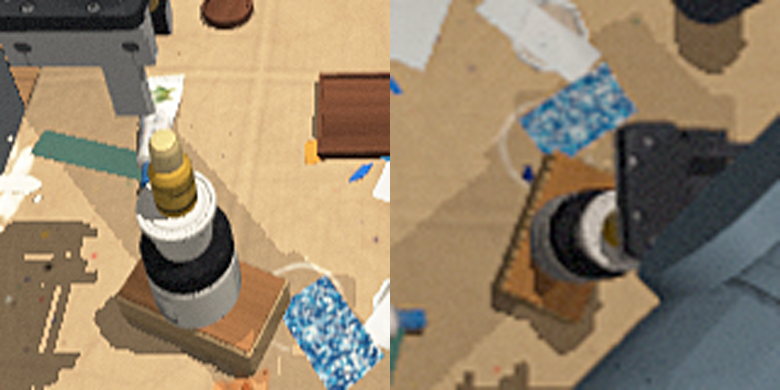

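```bash
python3 - <<'E'
from h import *
for y in(-.3234-.034,-.3234+.034): print(proj("side",(.4556,y,.2955)))
for p in [(.455,-.3265,.232)]: print(proj("side",p),proj("top",p))
E
```

```text
[268.29213435 236.12189622]
[231.98075123 244.48863192]
[277.4468063  246.33482537] [236.59786051 458.83761795]
```

Call:
carry_out --increments '[0,-3,20,0,0,0,0.2,0,0,30,0,0,0,0.2,0,0,30,0,0,0,0.2,0,0,25,0,0,0,0.2,0,0,18,0,0,0,0.2,0,0,0,0,0,0,0.0,0,0,0,0,0,0,-0.15,0,0,0,0,0,0,-0.25,0,0,0,0,0,0,-0.35,0,0,0,0,0,0,-0.45,0,0,0,0,0,0,-0.6,0,0,0,0,0,0,-1,0,0,0,0,0,0,-1,0,0,0,0,0,0,-1]'

```text
t: 7.0
tool_pos: [0.4557, -0.3277, 0.1731]
tcp_rot: [[-1.0, -0.001, 0.001], [-0.001, 1.0, -0.001], [-0.001, -0.001, -1.0]]
wrist_force: [-0.1, 1.5, 5.4]
width: 0.0279
grasp_force: 10.0
```

Call:
carry_out --increments '[0,0,-5,0,0,0,-1,0,0,-20,0,0,0,-1,0,0,-40,0,0,0,-1,5,38,-10,0,0,0,-1,5,50,0,0,0,0,-1,5,50,0,0,0,0,-1,5,50,0,0,0,0,-1,0,50,0,0,0,0,-1,0,50,0,0,0,0,-1,0,30,0,0,0,0,-1,0,14,0,0,0,0,-1,0,2,0,0,0,0,-1,0,0,0,0,0,0,-1,0,0,0,0,0,0,-1]'

```text
t: 8.75
tool_pos: [0.4352, 0.0056, 0.2474]
tcp_rot: [[-1.0, 0.001, -0.0], [0.001, 1.0, -0.0], [0.0, -0.0, -1.0]]
wrist_force: [-0.7, 0.2, -0.4]
width: 0.0283
grasp_force: 10.0
```

```bash
python3 look.py b 260,270,110 240,390,90
```

```text
8.85 [0.4352 0.0058 0.2474] 0.028017965773909883 9.98889411916025 [ 0.1  0.7 -1.1]
```

View pics/b.png

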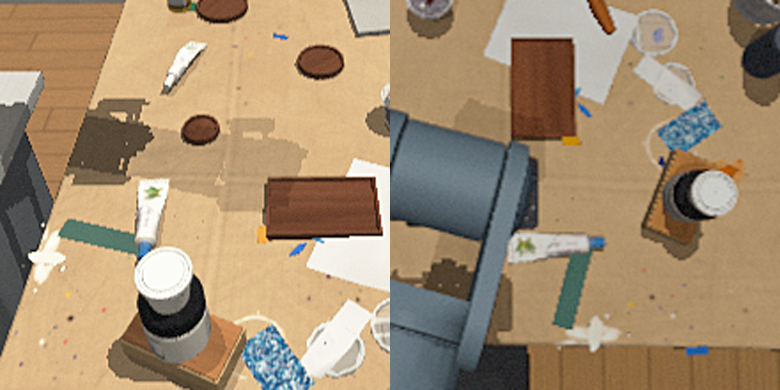

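The bottle has left the tower, and the cup, jar and block stand undisturbed with the cup lid at about (270,165) in the left half. I lower the bottle.

Call:
carry_out --increments '[0,1,40,0,0,0,-1,0,0,50,0,0,0,-1,0,0,50,0,0,0,-1,0,0,40,0,0,0,-1,0,0,24,0,0,0,-1,0,0,12,0,0,0,-1,0,0,4,0,0,0,-1,0,0,3,0,0,0,-1,0,0,0,0,0,0,-1,0,0,0,0,0,0,-1]'

```text
t: 10.1
tool_pos: [0.4357, 0.0074, 0.0251]
tcp_rot: [[-1.0, -0.001, 0.001], [-0.001, 1.0, -0.0], [-0.001, -0.0, -1.0]]
wrist_force: [-0.2, -0.6, -0.2]
width: 0.0278
grasp_force: 10.0
```

Call:
carry_out --increments '[0,0,2,0,0,0,-1,0,0,1,0,0,0,-1,0,0,0,0,0,0,-1,0,0,0,0,0,0,-1]'

```text
t: 10.6
tool_pos: [0.4355, 0.0075, 0.0221]
tcp_rot: [[-1.0, -0.001, 0.0], [-0.001, 1.0, 0.0], [-0.0, 0.0, -1.0]]
wrist_force: [-1.5, 1.2, 4.1]
width: 0.0282
grasp_force: 10.0
```

Call:
carry_out --increments '[0,0,0,0,0,0,-0.3,0,0,0,0,0,0,0.0,0,0,0,0,0,0,0.0,0,0,-20,0,0,0,0.3,0,0,-50,0,0,0,0.6,0,0,-50,0,0,0,0.6,0,0,-50,0,0,0,0.6,0,-50,-10,0,0,0,0.6,0,-50,0,0,0,0,0.6,-5,-50,0,0,0,0,0.6,0,0,0,0,0,0,0.6]'

```text
t: 11.98
tool_pos: [0.4402, -0.1449, 0.2014]
tcp_rot: [[-1.0, 0.004, -0.0], [0.004, 1.0, -0.0], [0.0, -0.0, -1.0]]
wrist_force: [-1.7, 0.8, 0.1]
width: 0.0751
grasp_force: 0.0
```

```bash
python3 look.py c 210,290,90 242,330,50; python3 - <<'E'
from h import *
# cup lid: white circle in side view near expected spot
for c in("side","top"):
    im=r.capture(c).astype(int);p=proj(c,(.4545,-.3275,.160));a,b=p.astype(int);h=22
    s=im[a-h:a+h,b-h:b+h]
    m=((s.min(2)>165)&(s.max(2)-s.min(2)<30)).astype(np.uint8);n,l,st,ce=cv2.connectedComponentsWithStats(m);i=1+st[1:,4].argmax()
    e=cv2.fitEllipse(cv2.convexHull(max(cv2.findContours((l==i).astype(np.uint8),0,2)[0],key=len)))
    print(c,p,st[i],e,ray(c,(e[0][1]+a-h,e[0][0]+b-h),.159).round(4))
    cv2.imwrite(f"pics/m{c}.png",s[:,:,::-1])
E
```

```text
12.075 [ 0.44   -0.1422  0.2011] 0.07490778842650474 0.0 [ 0.  -0.4  0.3]
side [303.78901824 252.39386248] [  6   8  33  30 752] ((21.775455474853516, 22.62836456298828), (28.27794075012207, 33.51153564453125), 64.33872985839844) [ 0.4532 -0.3266  0.159 ]
top [238.59043761 449.43927639] [ 19  13  14  20 203] ((24.097787857055664, 22.717796325683594), (16.46733856201172, 20.695817947387695), 173.73802185058594) [ 0.4543 -0.3322  0.159 ][ WARN:0@1.422] global loadsave.cpp:1063 imwrite_ Unsupported depth image for selected encoder is fallbacked to CV_8U.
```

View pics/c.png

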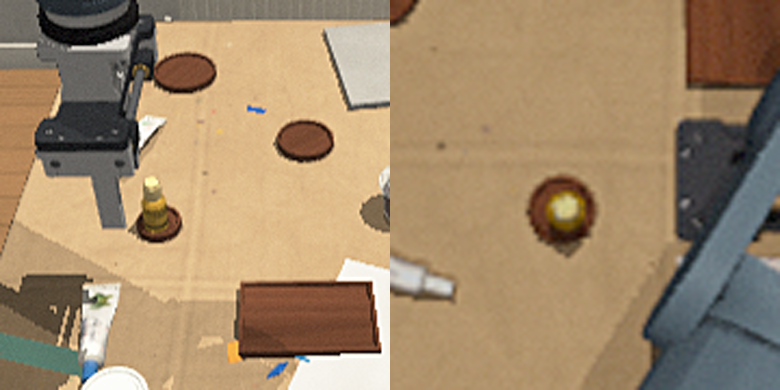

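The bottle stands upright in the small tray, at about (205,157) in the left half and (207,565) in the right. Next is the cup.

Call:
carry_out --increments '[-7,-45,0,0,0,0,0.6,-7,-50,0,0,0,0,0.6,0,-45,0,0,0,0,0.6,0,-30,0,0,0,0,0.6,0,-15,0,0,0,0,0.6,0,0,0,0,0,0,0.6,0,0,0,0,0,0,0.6]'

```text
t: 13.05
tool_pos: [0.4546, -0.3261, 0.2014]
tcp_rot: [[-1.0, -0.002, -0.0], [-0.002, 1.0, 0.0], [0.0, 0.0, -1.0]]
wrist_force: [0.4, 0.2, 0.9]
width: 0.0752
grasp_force: 0.0
```

Call:
carry_out --increments '[0,-1,15,0,0,0,0.6,0,0,25,0,0,0,0.6,0,0,17,0,0,0,0.6,0,0,8,0,0,0,0.6,0,0,0,0,0,0,0.5,0,0,0,0,0,0,0.4,0,0,0,0,0,0,0.3,0,0,0,0,0,0,0.24,0,0,0,0,0,0,0.18,0,0,0,0,0,0,0.1,0,0,0,0,0,0,-1,0,0,0,0,0,0,-1]' --grip_force 12

```text
t: 14.55
tool_pos: [0.4545, -0.3285, 0.1367]
tcp_rot: [[-1.0, -0.001, 0.0], [-0.001, 1.0, 0.0], [-0.0, 0.0, -1.0]]
wrist_force: [0.5, 1.8, 2.7]
width: 0.0545
grasp_force: 12.0
```

Call:
carry_out --increments '[0,0,-4,0,0,0,-1,0,0,-16,0,0,0,-1,0,0,-30,0,0,0,-1,-8,24,-20,0,0,0,-1,-15,45,0,0,0,0,-1,-16,48,0,0,0,0,-1,-16,48,0,0,0,0,-1,-16,48,0,0,0,0,-1,-16,48,0,0,0,0,-1,-16,48,0,0,0,0,-1,-16,48,0,0,0,0,-1,-16,48,0,0,0,0,-1,-14,42,0,0,0,0,-1,-10,29,0,0,0,0,-1,-4,14,0,0,0,0,-1,0,0,0,0,0,0,-1,0,0,0,0,0,0,-1]'

```text
t: 16.68
tool_pos: [0.617, 0.1606, 0.2066]
tcp_rot: [[-1.0, 0.0, -0.0], [0.0, 1.0, -0.0], [0.0, -0.0, -1.0]]
wrist_force: [0.1, -0.3, -0.0]
width: 0.0547
grasp_force: 12.0
```

Call:
carry_out --increments '[0,1,35,0,0,0,-1,0,0,50,0,0,0,-1,0,0,45,0,0,0,-1,0,0,28,0,0,0,-1,0,0,12,0,0,0,-1,0,0,4,0,0,0,-1,0,0,2,0,0,0,-1,0,0,1.5,0,0,0,-1,0,0,0,0,0,0,-1,0,0,0,0,0,0,-1]'

```text
t: 17.92
tool_pos: [0.6173, 0.1627, 0.0294]
tcp_rot: [[-1.0, -0.001, 0.001], [-0.001, 1.0, 0.0], [-0.001, 0.0, -1.0]]
wrist_force: [0.1, 0.2, -0.7]
width: 0.0541
grasp_force: 12.0
```

```bash
python3 look.py d 210,330,70 195,310,80
```

```text
18.025 [0.6172 0.1627 0.0292] 0.05445578280304329 11.999943136470392 [-0.2 -0.5 -1.5]
```

View pics/d.png

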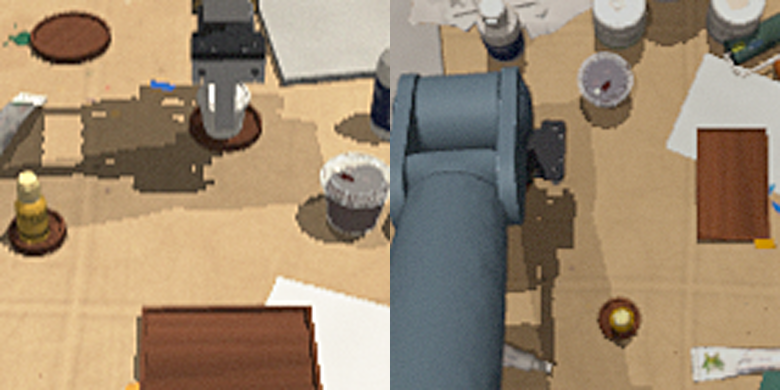

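The cup is over the medium tray, at about (125,228) in the left half, centred within its rim, and the brown cup is untouched at (195,355). I set it down the last millimetre.

Call:
carry_out --increments '[0,0,1,0,0,0,-1,0,0,0,0,0,0,-1,0,0,0,0,0,0,-1]'

```text
t: 18.4
tool_pos: [0.6175, 0.1627, 0.029]
tcp_rot: [[-1.0, -0.001, 0.001], [-0.001, 1.0, 0.0], [-0.001, 0.0, -1.0]]
wrist_force: [-2.6, 0.3, 4.7]
width: 0.0542
grasp_force: 12.0
```

Call:
carry_out --increments '[0,0,0,0,0,0,0.3,0,0,0,0,0,0,0.5,0,0,0,0,0,0,0.5,0,0,-20,0,0,0,0.7,0,0,-50,0,0,0,1,0,0,-50,0,0,0,1,5,-15,-40,0,0,0,1,12,-36,0,0,0,0,1,16,-48,0,0,0,0,1,16,-48,0,0,0,0,1,16,-48,0,0,0,0,1,16,-48,0,0,0,0,1,0,0,0,0,0,0,1,0,0,0,0,0,0,1]'

```text
t: 20.15
tool_pos: [0.5366, -0.0801, 0.189]
tcp_rot: [[-1.0, -0.001, 0.001], [-0.001, 1.0, -0.0], [-0.001, -0.0, -1.0]]
wrist_force: [-0.6, -0.0, -0.5]
width: 0.0938
grasp_force: 0.0
```

```bash
python3 look.py e 185,340,60 240,435,40; python3 - <<'E'
from h import *
for c in("side","top"):
    im=r.capture(c).astype(int);p=proj(c,(.4555,-.3265,.116));a,b=p.astype(int);h=24
    s=im[a-h:a+h,b-h:b+h]
    m=((s.max(2)<60)).astype(np.uint8);n,l,st,ce=cv2.connectedComponentsWithStats(m);i=1+st[1:,4].argmax()
    print(c,p,[a-h,b-h],st[i],ce[i])
E
```

```text
20.25 [ 0.5366 -0.0794  0.1884] 0.09415488893525314 0.0 [-0.2 -0.6 -0.6]
side [317.20851952 256.54671726] [np.int64(293), np.int64(232)] [   6    9   38   39 1140] [24.38508772 27.70263158]
top [239.1908138  443.74565276] [np.int64(215), np.int64(419)] [ 12  14  24  23 448] [23.52008929 24.72544643]
```

View pics/e.png

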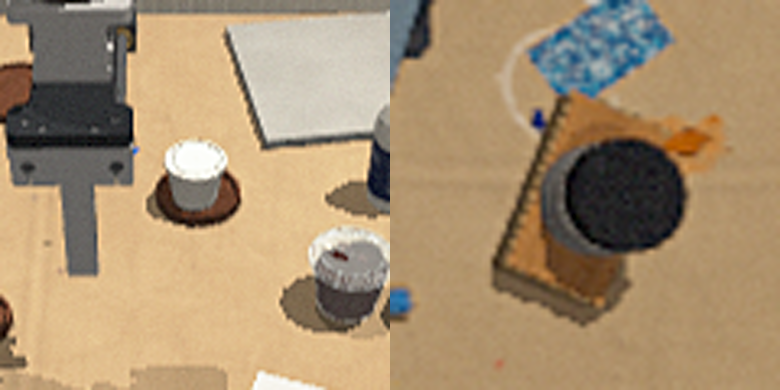

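Cup is upright in the medium tray, at about (185,197) in the left half. The jar lid is centred at about (194,626) in the right half, as predicted.

Call:
carry_out --increments '[12,-36,0,0,0,0,1,16,-48,0,0,0,0,1,16,-48,0,0,0,0,1,16,-48,0,0,0,0,1,12,-36,0,0,0,0,1,7,-22,0,0,0,0,1,3,-8,0,0,0,0,1,0,0,0,0,0,0,1,0,0,0,0,0,0,1]'

```text
t: 21.48
tool_pos: [0.4548, -0.3255, 0.1879]
tcp_rot: [[-1.0, -0.002, -0.0], [-0.002, 1.0, 0.0], [0.0, 0.0, -1.0]]
wrist_force: [-0.2, 0.8, -1.1]
width: 0.0942
grasp_force: 0.0
```

Call:
carry_out --increments '[0,0,25,0,0,0,1,0,0,40,0,0,0,1,0,0,25,0,0,0,1,0,0,13,0,0,0,1,0,0,0,0,0,0,0.8,0,0,0,0,0,0,0.65,0,0,0,0,0,0,0.55,0,0,0,0,0,0,0.48,0,0,0,0,0,0,0.42,0,0,0,0,0,0,0.36,0,0,0,0,0,0,-1,0,0,0,0,0,0,-1,0,0,0,0,0,0,-1]' --grip_force 25

```text
t: 23.1
tool_pos: [0.4545, -0.3261, 0.0852]
tcp_rot: [[-1.0, -0.001, 0.0], [-0.001, 1.0, 0.001], [-0.0, 0.001, -1.0]]
wrist_force: [-0.5, 4.6, 5.0]
width: 0.0645
grasp_force: 25.0
```

Call:
carry_out --increments '[0,0,-4,0,0,0,-1,0,0,-16,0,0,0,-1,0,0,-35,0,0,0,-1,0,0,-40,0,0,0,-1,0,20,-30,0,0,0,-1,3,40,0,0,0,0,-1,3,50,0,0,0,0,-1,3,50,0,0,0,0,-1,3,50,0,0,0,0,-1,3,50,0,0,0,0,-1,0,50,0,0,0,0,-1,0,50,0,0,0,0,-1,0,50,0,0,0,0,-1,0,50,0,0,0,0,-1,0,50,0,0,0,0,-1,0,50,0,0,0,0,-1,0,45,0,0,0,0,-1,0,30,0,0,0,0,-1,0,15,0,0,0,0,-1,0,0,0,0,0,0,-1]'

```text
t: 25.6
tool_pos: [0.439, 0.3235, 0.2102]
tcp_rot: [[-1.0, -0.002, 0.0], [-0.002, 1.0, -0.001], [-0.0, -0.001, -1.0]]
wrist_force: [0.7, 0.1, -2.4]
width: 0.0645
grasp_force: 25.0
```

```bash
python3 look.py f 150,290,90 245,430,40;python3 - <<'E'
from h import *
# block top outline in top view: fit pose by corners of wood-coloured blob
im=r.capture("top").astype(int);cv2.imwrite("pics/top3.png",im[:,:,::-1].astype(np.uint8))
def pts(x,y,a,z):
    R=np.array([[np.cos(a),-np.sin(a)],[np.sin(a),np.cos(a)]]);return np.array([proj("top",[*(R@np.array(q)+[x,y]),z])[::-1] for q in((.06,.033),(-.06,.033),(-.06,-.033),(.06,-.033))])
p=pts(.457,-.325,np.radians(-23.5),.04);print(p.round(1), ((p-[390,205])*4.875+[390,0]).round())
E
```

```text
25.7 [0.4391 0.3226 0.21  ] 0.06454434852806779 24.989660542923957 [-0.1 -0.1 -2.9]
[[432.2 217.6]
 [417.3 254. ]
 [438.  263.3]
 [452.6 226.6]] [[596.  61.]
 [523. 239.]
 [624. 284.]
 [695. 105.]]
```

View pics/f.png

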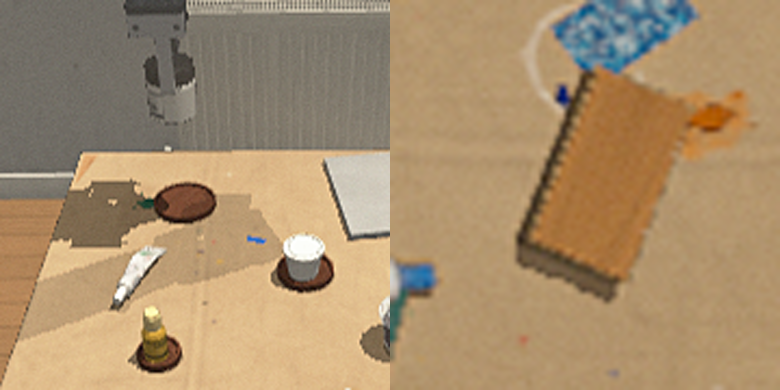

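Jar is upright over the large tray at about (90,170), with bottle and cup fine. Block corners in the right half, (68,592), (243,522) and (100,690), match the prediction.

Call:
carry_out --increments '[0,3,30,0,0,0,-1,0,0,45,0,0,0,-1,0,0,40,0,0,0,-1,0,0,24,0,0,0,-1,0,0,10,0,0,0,-1,0,0,4,0,0,0,-1,0,0,2,0,0,0,-1,0,0,1,0,0,0,-1,0,0,0,0,0,0,-1,0,0,0,0,0,0,-1]'

```text
t: 27.0
tool_pos: [0.4391, 0.3267, 0.0543]
tcp_rot: [[-1.0, -0.001, 0.001], [-0.001, 1.0, 0.0], [-0.001, 0.0, -1.0]]
wrist_force: [-0.4, 0.1, -2.1]
width: 0.0648
grasp_force: 25.0
```

Call:
carry_out --increments '[0,0,1,0,0,0,-1,0,0,0,0,0,0,-1,0,0,0.5,0,0,0,-1,0,0,0,0,0,0,-1]'

```text
t: 27.5
tool_pos: [0.4392, 0.3266, 0.0532]
tcp_rot: [[-1.0, -0.001, 0.0], [-0.001, 1.0, 0.0], [-0.0, 0.0, -1.0]]
wrist_force: [-2.1, -0.8, 5.7]
width: 0.0647
grasp_force: 25.0
```

Call:
carry_out --increments '[0,0,0,0,0,0,0.5,0,0,0,0,0,0,0.8,0,0,0,0,0,0,1,0,0,-20,0,0,0,1,0,0,-50,0,0,0,1,0,0,-50,0,0,0,1,0,-20,-30,0,0,0,1,0,-45,0,0,0,0,1,0,-50,0,0,0,0,1,0,-50,0,0,0,0,1,0,-50,0,0,0,0,1,0,-50,0,0,0,0,1,0,-50,0,0,0,0,1,0,-50,0,0,0,0,1,0,-50,0,0,0,0,1,0,-50,0,0,0,0,1,-8,-50,0,0,0,0,1,-9,-50,0,0,0,0,1,0,0,0,0,0,0,1]'

```text
t: 29.88
tool_pos: [0.4563, -0.241, 0.2022]
tcp_rot: [[-1.0, 0.003, -0.0], [0.003, 1.0, 0.0], [0.0, 0.0, -1.0]]
wrist_force: [-0.9, 0.3, 0.3]
width: 0.0939
grasp_force: 0.0
```

```bash
python3 look.py g 150,290,60 242,221,40
```

```text
29.975 [ 0.4561 -0.2381  0.202 ] 0.09426224169321702 0.0 [-0.7  0.9  1.2]
```

View pics/g.png

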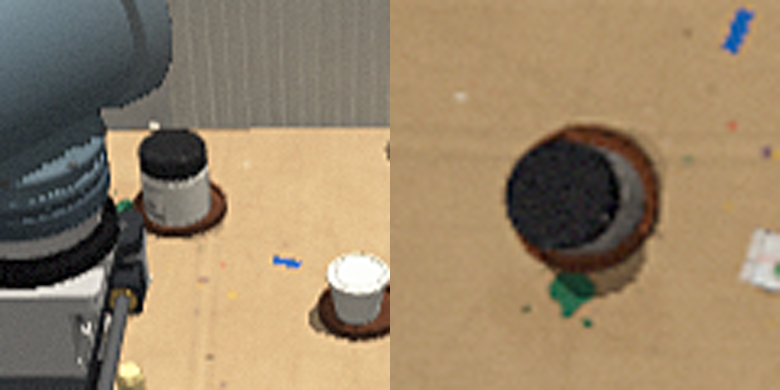

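Jar is upright inside the large tray, at about (185,178) in the left half and (200,585) in the right. Now the block.

Call:
carry_out --increments '[-1,-40,0,0,0,0,1,0,-30,0,0,0,0,1,0,-16,0,0,0,0,1,0,0,20,0,0,8,1,0,0,40,0,0,8,1,0,0,20,0,0,7.5,1,0,0,0,0,0,0,1,0,0,0,0,0,0,1]'

```text
t: 30.98
tool_pos: [0.458, -0.3243, 0.1236]
tcp_rot: [[-0.918, 0.396, 0.001], [0.396, 0.918, -0.001], [-0.002, -0.001, -1.0]]
wrist_force: [-0.2, 0.9, 1.1]
width: 0.0942
grasp_force: 0.0
```

Call:
carry_out --increments '[0,0,25,0,0,0,1,0,0,40,0,0,0,1,0,0,28,0,0,0,1,0,0,13,0,0,0,1,0,0,7,0,0,0,1,0,0,0,0,0,0,0.8,0,0,0,0,0,0,0.6,0,0,0,0,0,0,0.5,0,0,0,0,0,0,0.4,0,0,0,0,0,0,-1,0,0,0,0,0,0,-1,0,0,0,0,0,0,-1]' --grip_force 30

```text
t: 32.48
tool_pos: [0.4576, -0.3247, 0.0099]
tcp_rot: [[-0.917, 0.398, 0.0], [0.398, 0.917, -0.001], [-0.0, -0.0, -1.0]]
wrist_force: [-0.9, 0.2, 4.5]
width: 0.0658
grasp_force: 30.0
```

Call:
carry_out --increments '[0,0,-4,0,0,0,-1,0,0,-16,0,0,0,-1,0,0,-30,0,0,0,-1,0,0,-20,0,0,-4,-1,0,0,0,0,0,-8,-1,0,0,0,0,0,-8,-1,0,0,0,0,0,-3.5,-1,-20,25,0,0,0,0,-1,-30,37,0,0,0,0,-1,-35,43,0,0,0,0,-1,-35,43,0,0,0,0,-1,-22,27,0,0,0,0,-1,-12,14,0,0,0,0,-1,0,0,0,0,0,0,-1,0,0,0,0,0,0,-1]'

```text
t: 34.35
tool_pos: [0.6106, -0.1364, 0.0795]
tcp_rot: [[-1.0, 0.0, -0.001], [0.0, 1.0, -0.0], [0.001, -0.0, -1.0]]
wrist_force: [0.5, -0.3, -2.0]
width: 0.066
grasp_force: 30.0
```

```bash
python3 look.py i 250,340,60 200,370,45
```

```text
34.45 [ 0.6106 -0.1365  0.0794] 0.06565992824829774 29.96876299381256 [ 0.4 -0.3 -1.3]
```

View pics/i.png

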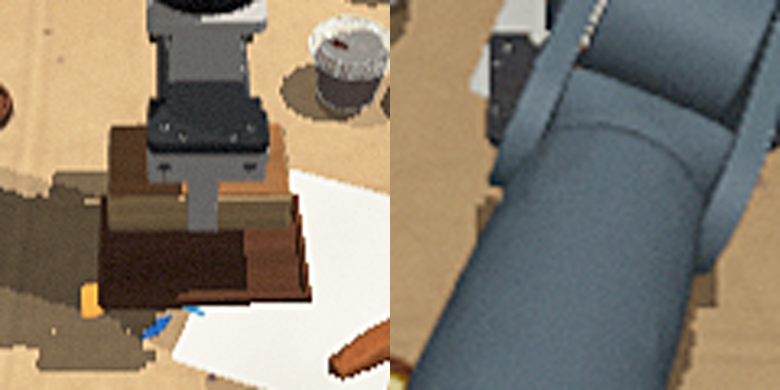

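The block is square over the oblong tray, spanning columns 108–292 at row 215 and level with the tray edge at row 302. I lower it.

Call:
carry_out --increments '[-1,1,18,0,0,0,-1,0,0,22,0,0,0,-1,0,0,12,0,0,0,-1,0,0,5,0,0,0,-1,0,0,2,0,0,0,-1,0,0,1,0,0,0,-1,0,0,0,0,0,0,-1,0,0,0,0,0,0,-1]'

```text
t: 35.45
tool_pos: [0.6126, -0.1345, 0.0199]
tcp_rot: [[-1.0, -0.001, 0.001], [-0.001, 1.0, -0.0], [-0.001, -0.0, -1.0]]
wrist_force: [0.7, -0.1, -1.5]
width: 0.0659
grasp_force: 30.0
```

Call:
carry_out --increments '[0,0,1.5,0,0,0,-1,0,0,0.5,0,0,0,-1,0,0,0,0,0,0,-1,0,0,0,0,0,0,-1]'

```text
t: 35.95
tool_pos: [0.6124, -0.1344, 0.0179]
tcp_rot: [[-1.0, -0.001, 0.0], [-0.001, 1.0, -0.0], [-0.0, -0.0, -1.0]]
wrist_force: [-2.4, 0.4, 2.7]
width: 0.0657
grasp_force: 30.0
```

Call:
carry_out --increments '[0,0,0,0,0,0,0.5,0,0,0,0,0,0,0.7,0,0,0,0,0,0,0.8,0,0,-20,0,0,0,0.8,0,0,-50,0,0,0,0.8,0,0,-50,0,0,0,0.8,0,0,-50,0,0,0,0.8,20,-40,0,0,0,0,0.8,20,-50,0,0,0,0,0.8,20,-50,0,0,0,0,0.8,20,-50,0,0,0,0,0.8,10,-40,0,0,0,0,0.8,0,0,0,0,0,0,0.8,0,0,0,0,0,0,0.8]'

```text
t: 37.7
tool_pos: [0.5227, -0.364, 0.1884]
tcp_rot: [[-1.0, -0.001, 0.001], [-0.001, 1.0, -0.0], [-0.001, -0.0, -1.0]]
wrist_force: [-0.5, 0.3, 0.7]
width: 0.0844
grasp_force: 0.0
```

```bash
python3 look.py j 210,320,95 210,310,110
```

```text
37.8 [ 0.5229 -0.3633  0.188 ] 0.08461583229855087 0.0 [-0.3  0.1  0.1]
```

View pics/j.png

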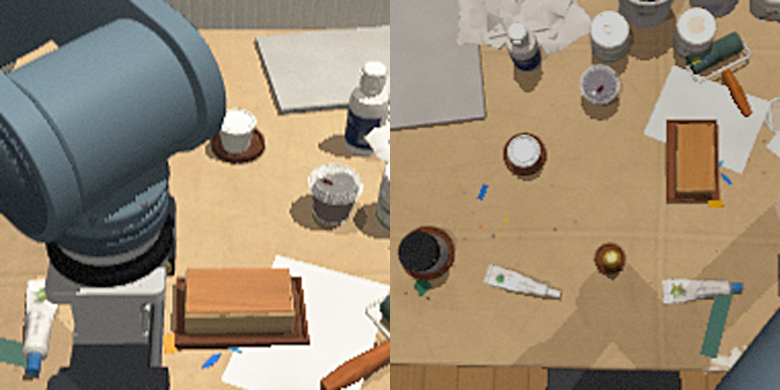

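All four pieces stand upright in their trays. In the right half the block is at (157,695), the cup at (150,525), the jar at (250,425) and the bottle at (257,610); the brown cup has not moved from (85,600). I hand the job in.

```bash
python3 -c "
from h import *
print(proj('top',(.612,-.1345,.048)),proj('top',(.612,-.1345,.013)))
print(r.hand_in())"
```

```text
[188.06557165 371.4300307 ] [190.27201925 370.04325026]
the job is handed in; nothing more can be done
None
```

The tower is taken apart in order, the bottle, cup, jar and block each stand upright in their own trays, the brown cup was left where it stood, and the job is handed in at about 38 s.

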